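# Hang the fretwork pattern back on the pattern rack

### The job

The plywood fretwork pattern standing in the slotted block belongs back on the rack: lift it out and hang it on the free pin under the rack's shelf, sliding its side-opening slot over the pin between the pin's head and the upright. Then let it down gently until the pin sits at the top of the slot's upturned end, and leave it hanging there. Leave the pattern that already hangs there and the tools on the bench where they are.

Things in the scene. Friction and masses are not known exactly. Their poses are not given: they have to be found in the camera images.
- pattern: the pattern to hang: flat 12 mm plywood plate, about 0.15 kg, 150 mm high, fretwork in its lower half, upright in the block's middle groove. Origin: middle of its foot edge (foot x -60 to 60 mm), mid-thickness; x along the plate, roughly away from the robot (near edge -76.5, far edge +85 mm), y = its normal, z up. Hangs level (centre of mass x 0, z 82 mm)
- pattern_grip (a point): point in the solid near upper part of the pattern, at x = -62, y = 0, z = 120 mm of its frame: good to pinch across the 12 mm thickness. Solid wood from x = -76 to -10, z = 80 to 150 mm (near top corner rounded, radius 16)
- pattern_mouth (a point): mouth of the pattern's J-shaped slot, in its far edge, at x = 85, z = 100 mm of its frame. A level run 16 mm high, centred at z = 100 mm, leads from here (flared to 30 mm high over the last 15 mm) to its blind end at x = -8 mm
- pattern_seat (a point): where the pin's axis lies when the pattern hangs, at x = 0, z = 119 mm of its frame. From the blind end of the run a pocket 16 mm wide (x -8 to +8 mm) rises to z = 124 mm: slide the run over the pin until the pin is under the pocket, then let the pattern down 19 mm
- free_pin: the free steel pin, 10 mm thick, level, on the side of an upright of the rack, in either bay, axis 175 to 192 mm above the bench. Origin on its axis at the upright's face; it points along its +y; 4 mm flange at the upright, head 24 mm across at y = 60 to 66 mm, free rod between. Its x is level and points to the back of the rack; a pattern hangs with its x along the pin's x
- free_pin_mid (a point): point on the free pin's axis in the middle of its free rod, 32 mm from the upright's face; same axes as the pin
- taken_pin: the other pin, of the same make and frame, with a pattern hanging on it
- hung_pattern: bystander: pattern with a diamond lattice, same outline, slot and frame as the other, hanging on the taken pin, about 140 mm to the side of the free place; it swings if knocked
- rack: fixed wooden rack. Origin on the bench below the row of uprights; x away from the robot, y along the row. Base 20 mm thick, x -70 to 100, y -160 to 170 mm; two shelf slats at x -70 to -25 and 30 to 100, undersides 300 mm up, tins on the rear one; uprights 40 deep, 36 wide at y -130, 10, 140, bearers on them at 282 to 300 mm, x -55 to 95; pins at x 0. Under the shelf a gripper must lean back 25 to 45 degrees
- block: slotted wooden block, fixed to the bench, 170 x 170 mm, 40 mm high. Origin at the centre of its underside. Three grooves along its x, 14 mm wide, 130 mm long, 25 mm deep (floor 15 mm above the bench), at y = -55, 0 and 55 mm; the outer two are empty
- sanding_block: bystander: cork sanding block 112 x 67 x 41 mm lying on the bench; origin at the centre of its underside
- gouge: bystander: gouge with a wooden handle, 220 mm long, lying on the bench along its x; origin under its middle
Things that resemble listed ones, but are neither listed nor needed, are in the scene too. What is shaped like the pattern but purple is not meant.

How it is judged:
On the way, in this order (a step that is already met when the one before it is completed fails the run):
1. the pattern is lifted out of the groove, its foot above the top of the block (z of pattern in the frame of block above 0.043 m and contact force between pattern and block below 0.05 N), for 0.1 s.
2. the slot has been slid over the free pin, between head and upright (x of free_pin_mid in the frame of pattern between -0.012 and 0.03 m and z of free_pin_mid in the frame of pattern between 0.088 and 0.126 m and y of pattern in the frame of free_pin between 0.006 and 0.058 m), for 0.1 s.
At the end, for the whole second after the job is handed in: the pattern hangs at rest on the free pin: the pin's axis within 9 mm along and 5 mm in height of its seat at the top of the slot's upturned end, the plate between head and upright, upright within 0.2 rad, its weight on the pin (x of free_pin_mid in the frame of pattern between -0.009 and 0.009 m and z of free_pin_mid in the frame of pattern between 0.114 and 0.124 m and y of pattern in the frame of free_pin between 0.008 and 0.056 m and angle between pattern's own z axis and vertical below 0.2 rad and contact force between pattern and free_pin above 0.3 N and linear speed of pattern below 0.03 m/s and angular speed of pattern below 0.3 rad/s); the robot touches nothing.
It fails at once if the pattern was dropped or slammed on the pin: faster than 0.35 m/s with the pin in its slot (linear speed of pattern above 0.35 m/s and x of free_pin_mid in the frame of pattern between -0.012 and 0.03 m and z of free_pin_mid in the frame of pattern between 0.088 and 0.126 m and y of pattern in the frame of free_pin between 0.006 and 0.058 m).
It fails at once if the hanging pattern was disturbed (over 30 mm) (distance of hung_pattern from where it was at the start of the episode above 0.03 m).
It fails at once if a tool on the bench was disturbed (over 30 mm) (distance of any of sanding_block, gouge from where it was at the start of the episode above 0.03 m).
It also fails if it takes over 48 s, if anything falls off the work surface, if the arm or the gripper's body presses on something with over 40 N, if the wrist force passes 120 N, or if a joint passes its speed limit or range.

### The arm

A 6-joint arm with a two-finger parallel gripper is mounted at the origin on the work surface. World frame = base frame: x ahead of the robot, y to its left, z up, the work surface at z = 0. Lengths are in m, angles in rad, forces in N, time in s.
With the tool pointing down it reaches from about 0.275 to 1 m from the base axis. Payload 8.4 kg.
Tool frame: the origin (TCP) lies at the very end of the fingers, on their centre line; the grasp point (between the pads) lies 19 mm behind it; z points along the fingers, y is the line along which they close (so a half turn about z gives the same grasp; the last joint's range is limited). The gripper opens to 85 mm and grips with 20 to 120 N. Pads are 22 mm wide; open, the fingers measure 114 mm over their backs; the gripper's body (76 mm by 85 mm) begins 54 mm behind the grasp point. The pads swing forward as they close: fully open they stand 13 mm farther back than shut.
Start: joints at [-1.335, 0.353, 1.633, -0, 1.155, -0.002], TCP at [0.147, -0.607, 0.211] pointing down, gripper open.
Joint ranges: [-2.63, 2.63], [-0.92, 2.1], [0.06, 2.66], [-1.3, 4.44], [0, 2.69], [-3.02, 3.02]. Speed limits (rad/s): [2.22, 2.22, 2.79, 3.14, 3.14, 3.14].

### API

Orientations are given as a unit quaternion [x, y, z, w].
In Python, from plant import get_state, camera, job_done, recognise, mark_of gives the robot as it stands.
- The arm moves only by the tool play_rows, never from a script. Its argument "motion" is a list of rows, each a list of 3 entries, a list of its own where there are three numbers: the closure in counts, from 0 (fully open) to 255 (shut), then the shift along the tool's x, y, z in m, then the turn about the tool's z in rad. A call has exactly 5 rows; each row shifts and turns the commanded pose from where the row before left it, along the tool's axes as they then stand; what a row does not reach is not made up. A row lasts 1/10 s, in which the tool goes at most 50 mm and 8.59 degrees, less where a joint would pass 70% of its speed; a pose out of reach is approached as far as the arm can. A call is refused whole if a number of a shift passes 0.05 or a number of a turn 0.15, either way. A call with a gripper value outside its range is refused whole. The fingers move at their own pace and stop on an object; "newtons" is the grip in N (left out, the last holds). Time passes only in rows, so rows that do not move let the fingers close, or fill a call up. It gives the time, the measured TCP pose, the force, the opening and the grip force at its end, in the units of the state.
- get_state(): the state, without advancing time (a new reading comes with each control period).
- camera(name): name is "scene" or "top" or "wrist"; returns a dict with "image" (400x640x3 uint8, red, green, blue), "depth" (400x640 float32, m along the optical axis (not along the pixel's ray), 0 where there is no reading), "vfov" (degrees; the focal length in pixels is half the picture's height over the tangent of half this angle, whatever the lens; pixels are square), "cx", "cy" (the principal point, pixels), "extrinsics" (4x4, takes a point from camera to world coordinates). Camera axes: x right, y up, looking along -z (the intrinsics and any distortion apply to the point x, -y, -z); pixel columns grow to the right and rows downward; lengths in m; the calibration is good to about 2 mm. The wrist camera is an equidistant fisheye: a pixel r from the principal point sees the ray r / f radians off the axis. A picture is of the moment at which its call begins.
- job_done(): hands the job in; it is judged then, once.
Trained networks look in the newest picture that a camera, given by its name, has taken for a name from the list of things; names that differ only in an ending like _2 or _b are one class to them, and where a whole thing is asked for, a point or a joint stands for the part that bears it (a point fixed in the world has none). Each returns a list of dicts, best first, with "score" (0 to 1); they miss things now and then, are a little off and sometimes report something else, mostly with a low value. They report only what shows in the picture. A call takes as long as a camera call. They do not tell look-alikes from the thing itself.
- recognise(name, camera): "at" ([x, y, z] in m, in the coordinates of the camera as it stood for that picture, good to about 4 mm: the middle of the surface that is visible of it).
- mark_of(name, camera): "at" ([x, y, z] in m, in the coordinates of the camera as it stood for that picture, good to about 4 mm: a listed point, or the origin of a listed thing).
The state is a dict: "t": time; "joint_positions": joint angles; "joint_velocities": joint speeds; "tau": joint torques, N m; "ee_pos": TCP position; "orientation": TCP orientation; "ft_force": force on the tool from outside, world axes, zero at the start; "torque": the same for the moment, N m; "opening": finger opening in m; "grasp_force": force on a finger pad.
Only numpy, scipy, OpenCV 4.12 (cv2) and the standard library are available. Lean on these libraries where they do the work, as an engineer would, in place of code of your own. Each camera call takes 0.05 s, during which the arm holds its last target. There are 200 camera calls.

## Working session

There is one attempt and no reset: what is moved stays moved. The work goes in short steps, Python scripts to look and compute and a tool call to move; the robot and the scene stay as the last step left them, time stands still between calls to the robot, and variables do not carry over. Pictures are saved under pics/ and viewed, at most 10 in all, crops included, and the job is handed in when it is done.

Besides the shell and the picture viewer there is one more tool, called as name(argument=value, ...) on one line, values as JSON. play_rows: Moves the arm, as the interface text tells. Its arguments: {"type":"object","properties":{"motion":{"type":"array","items":{"type":"array"}},"newtons":{"type":"number"}},"required":["motion"]}

```bash
mkdir -p pics; ls; cat > h.py <<'E'
import numpy as np, cv2
from plant import get_state, camera, job_done, recognise, mark_of
from scipy.spatial.transform import Rotation as R
def w(c,p): return (c["extrinsics"]@np.r_[p,1])[:3]
def px(c,P):
    q=np.linalg.inv(c["extrinsics"])@np.r_[P,1]; f=200/np.tan(np.radians(c["vfov"]/2))
    return np.array([c["cx"]+f*q[0]/-q[2], c["cy"]-f*q[1]/-q[2]])
def cloud(c):
    f=200/np.tan(np.radians(c["vfov"]/2)); v,u=np.mgrid[:400,:640]; d=c["depth"]
    X=np.stack([(u-c["cx"])/f*d,-(v-c["cy"])/f*d,-d],-1)
    return X@c["extrinsics"][:3,:3].T+c["extrinsics"][:3,3]
def save(n,im): cv2.imwrite(f"pics/{n}.png",im[...,::-1])
E
python3 - <<'E'
from h import *
np.set_printoptions(precision=4,suppress=True)
ims=[]
for cn in ["scene","top"]:
    c=camera(cn); ims.append(c["image"]); np.save(cn+".npy",c,allow_pickle=True)
    save(cn,c["image"])
    print(cn,c["vfov"],c["cx"],c["cy"],c["extrinsics"][:3,3])
    for n in ["pattern","pattern_grip","pattern_mouth","pattern_seat","free_pin","free_pin_mid","taken_pin","hung_pattern","rack","block","sanding_block","gouge"]:
        for d in mark_of(n,cn)[:3]:
            P=w(c,d["at"]); print(n,round(d["score"],2),P,px(c,P).round())
print(get_state())
E
```

```text
pics
scene 57.63157422102886 317.1004631978029 200.00531710109223 [0.5282 0.461  1.0025]
pattern 0.74 [ 0.7519 -0.3086  0.0016] [265. 150.]
pattern 0.67 [ 0.5393 -0.3516  0.0149] [327. 140.]
pattern 0.6 [0.6066 0.0839 0.178 ] [294. 234.]
pattern_grip 0.92 [ 0.7825 -0.2521  0.1203] [248. 140.]
pattern_grip 0.83 [ 0.4738 -0.3545  0.1329] [348. 116.]
pattern_mouth 0.61 [ 0.6236 -0.3444  0.1144] [301. 121.]
pattern_mouth 0.57 [ 0.7142 -0.381   0.1045] [275. 113.]
pattern_seat 0.9 [ 0.5363 -0.3472  0.1331] [328. 117.]
pattern_seat 0.71 [ 0.7549 -0.3046  0.1207] [259. 127.]
pattern_seat 0.64 [0.5932 0.1866 0.1807] [296. 273.]
free_pin 0.4 [0.6083 0.0479 0.1764] [295. 221.]
taken_pin 0.54 [0.5956 0.1891 0.182 ] [295. 274.]
hung_pattern 0.96 [0.5923 0.2173 0.0612] [297. 300.]
rack 0.68 [ 0.5983  0.161  -0.0015] [298. 286.]
block 0.75 [ 0.5397 -0.357  -0.0005] [327. 142.]
sanding_block 0.78 [ 0.3745 -0.0157  0.0002] [376. 232.]
gouge 0.75 [ 0.3257  0.247  -0.0058] [397. 323.]
gouge 0.2 [0.5965 0.2179 0.0629] [296. 300.]
top 51.629624513073566 313.3112348151697 196.70509741618574 [ 0.3753 -0.0
[... 613 characters left out ...]

rack 0.86 [0.5993 0.1561 0.0041] [243. 180.]
block 0.63 [ 0.5371 -0.3515  0.0019] [416. 203.]
sanding_block 0.68 [ 0.3745 -0.014  -0.0015] [300. 258.]
gouge 0.8 [ 0.3298  0.2489 -0.0032] [208. 272.]
{'t': 1.3, 'joint_positions': array([-1.3354,  0.353 ,  1.6334, -0.    ,  1.1552, -0.0024]), 'joint_velocities': array([-0.0004, -0.0009,  0.0026, -0.0006,  0.0031, -0.0004]), 'tau': array([  0.0019, -60.5173, -34.2439,   0.0004,   0.0014,  -0.    ]), 'ee_pos': array([ 0.1472, -0.6074,  0.2109]), 'orientation': array([ 0.9929,  0.1186, -0.    , -0.    ]), 'ft_force': array([ 0.3098, -0.3736,  0.1312]), 'torque': array([0.0307, 0.0385, 0.0024]), 'grasp_force': 0.0, 'opening': 0.08562541019871427}
```

View scene.

View pics/scene.png

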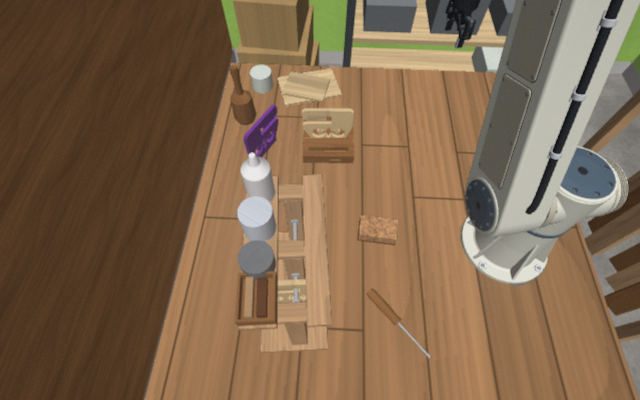

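View pics/top.png

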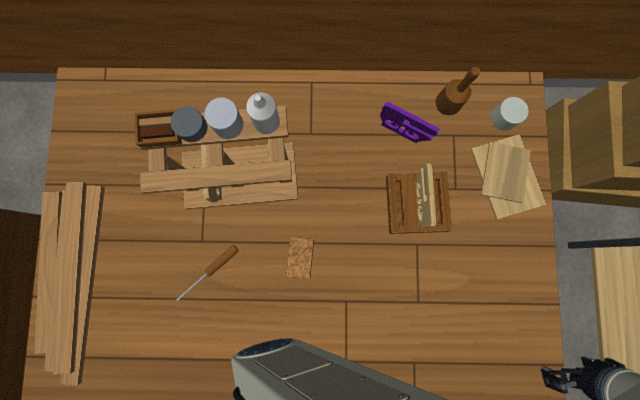

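The block holds the cream fretwork pattern. Look-alikes, with their scene pixels:
- The purple plate at (262,133) is excluded by colour.
- The diamond-lattice pattern on the rack at (297,300) is already hung.
- The plywood sheets at (310,87) lie flat.

For the pins, the bare one is at (295,228) and the occupied one at (295,285). I'll check with one crop and refine from the depth already stored.

```bash
python3 - <<'E'
from h import *
np.set_printoptions(precision=4,suppress=True)
S=np.load("scene.npy",allow_pickle=True).item();T=np.load("top.npy",allow_pickle=True).item()
im=S["image"]
a=cv2.resize(im[95:175,225:365],None,fx=5,fy=5,interpolation=3);b=cv2.resize(im[175:345,230:340],None,fx=3.5,fy=3.5,interpolation=3)
h=max(a.shape[0],b.shape[0]);o=np.zeros((h,a.shape[1]+b.shape[1],3),np.uint8);o[:a.shape[0],:a.shape[1]]=a;o[:b.shape[0],a.shape[1]:]=b
o=cv2.resize(o,(800,int(o.shape[0]*800/o.shape[1])));save("crop",o);print(o.shape)
for n,c in (("S",S),("T",T)):
    X=cloud(c); m=c["depth"]>0
    P=X[m]
    rk=P[(P[:,0]>.5)&(P[:,0]<.75)&(P[:,1]>-.05)&(P[:,1]<.4)]
    print(n,"max z rack",np.percentile(rk[:,2],99.8))
    f=P[(abs(P[:,2]-.313)<.03)&(P[:,0]>.45)&(P[:,0]<.62)&(P[:,1]>-.05)&(P[:,1]<.4)]
    if len(f): 
        print("slat z",np.median(f[:,2]),len(f)); r=cv2.minAreaRect(f[:,:2].astype(np.float32)*1000);print(r)
    # pattern top band above block
    p=P[(P[:,2]>.10)&(P[:,2]<.185)&(abs(P[:,0]-.54)<.11)&(abs(P[:,1]+.35)<.03)]
    if len(p):
        t=p[p[:,2]>.155]; print("pat",len(p),len(t),p[:,2].max(),p[:,0].min(),p[:,0].max())
        k=np.polyfit(t[:,0],t[:,1],1);print("line yaw deg",np.degrees(np.arctan(k[0])),"y at .54",np.polyval(k,.54),"x ext",t[:,0].min(),t[:,0].max())
    # pin
    q=P[(P[:,2]>.16)&(P[:,2]<.20)&(abs(P[:,0]-.605)<.03)&(P[:,1]>.05)&(P[:,1]<.125)]
    print("pin",len(q)); 
    if len(q): print(q[np.argsort(q[:,1])][::max(1,len(q)//25)])
E
```

```text
(438, 800, 3)
S max z rack 0.4524864880946257
slat z 0.3159889560552084 4825
((580.6033935546875, 165.77398681640625), (110.79348754882812, 330.52374267578125), 5.631120204925537)
pat 787 224 0.16755982710399242 0.4583450267364952 0.6185533980319752
line yaw deg 3.1157373328541293 y at .54 -0.34737131968278095 x ext 0.4633081797891745 0.6165643323932491
pin 148
[[0.6111 0.05   0.191 ]
 [0.5989 0.0504 0.1821]
 [0.6189 0.0509 0.1864]
 [0.6084 0.0511 0.1934]
 [0.6272 0.0514 0.1752]
 [0.622  0.0517 0.1764]
 [0.6201 0.0521 0.166 ]
 [0.6152 0.0522 0.1611]
 [0.6207 0.0525 0.1948]
 [0.625  0.0529 0.1672]
 [0.619  0.0534 0.1802]
 [0.5961 0.0537 0.1833]
 [0.6112 0.0542 0.1827]
 [0.6086 0.0548 0.1841]
 [0.6062 0.0553 0.1798]
 [0.6163 0.0561 0.1801]
 [0.6059 0.0584 0.1804]
 [0.6106 0.0618 0.181 ]
 [0.6052 0.0654 0.1834]
 [0.6026 0.0689 0.1794]
 [0.6046 0.0731 0.1821]
 [0.6095 0.0767 0.1776]
 [0.6016 0.0803 0.1803]
 [0.6089 0.083  0.1794]
 [0.606  0.0862 0.1807]
 [0.6007 0.0894 0.1823]
 [0.6054 0.0925 0.1828]
 [0.598  0.095  0.1773]
 [0.6048 0.0983 0.1837]
 [0.5995 0.1029 0.1826]]
T max z rack 0.4542077329203937
slat z 0.31692464315794305 4372
((581.0560302734375, 163.91122436523438), (108.15167236328125, 330.09979248046875), 5.698068141937256)
pat 711 363 0.17051702352301934 0.45983345323117697 0.62156322860799
line yaw deg 2.717711381152444 y at .54 -0.35104011620907866 x ext 0.46104323576479816 0.62156322860799
pin 3
[[0.6121 0.1105 0.185 ]
 [0.6114 0.1125 0.1876]
 [0.6114 0.115  0.1878]]
```

View pics/crop.png

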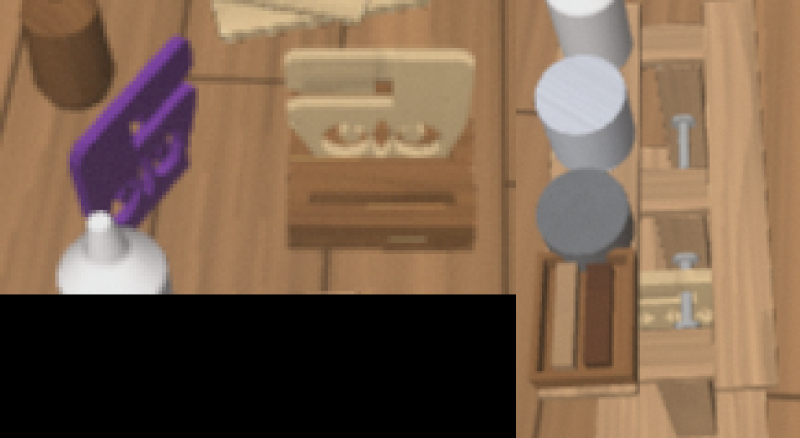

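The crop confirms the cream plate in the block: its J-slot has its mouth on the far side. The free pin is the bare one in the near bay (crop 683,140). Its head is hidden by the middle bearer, but depth puts it at y ≈ 0.11.

Rows can't command a tilt. The only way to lean the tool is to run into the reach limit, so I'll test that high up, over the rack's azimuth (5.65°).

play_rows(motion=[[0,[0,0,-0.05],0.139],[0,[0,0,-0.05],0],[0,[0,0,-0.05],0],[0,[0,0,-0.05],0],[0,[0,0,-0.05],0]])

```text
t: 1.8
ee_pos: [0.1471, -0.607, 0.4632]
orientation: [0.999, 0.049, 0.0, 0.0]
ft_force: [1.9, -1.4, 0.7]
opening: 0.0855
grasp_force: 0.0
```

play_rows(motion=[[0,[0.035,-0.03,-0.018],0],[0,[0.035,-0.03,-0.018],0],[0,[0.035,-0.03,-0.018],0],[0,[0.035,-0.03,-0.018],0],[0,[0.035,-0.03,-0.018],0]])

```text
t: 2.3
ee_pos: [0.3074, -0.4393, 0.5518]
orientation: [0.999, 0.049, 0.0, 0.0]
ft_force: [-0.3, -0.5, -0.2]
opening: 0.0856
grasp_force: 0.0
```

play_rows(motion=[[0,[0.035,-0.03,-0.018],0],[0,[0.035,-0.03,-0.018],0],[0,[0.035,-0.03,-0.018],0],[0,[0.035,-0.03,-0.018],0],[0,[0.035,-0.03,-0.018],0]])

```text
t: 2.8
ee_pos: [0.4668, -0.2726, 0.6419]
orientation: [0.999, 0.049, 0.0, 0.0]
ft_force: [1.0, -0.7, 0.7]
opening: 0.0853
grasp_force: 0.0
```

play_rows(motion=[[0,[0.03,-0.04,0],0],[0,[0.03,-0.04,0],0],[0,[0.03,-0.04,0],0],[0,[0.03,-0.04,0],0],[0,[0.03,-0.04,0],0]])

```text
t: 3.3
ee_pos: [0.5961, -0.0585, 0.6411]
orientation: [0.999, 0.049, 0.0, 0.0]
ft_force: [0.0, 0.1, -0.5]
opening: 0.0855
grasp_force: 0.0
```

play_rows(motion=[[0,[0.035,-0.03,0],0],[0,[0.035,-0.03,0],0],[0,[0.035,-0.03,0],0],[0,[0.035,-0.027,0],0],[0,[0.03,0,0],0]])

```text
t: 3.8
ee_pos: [0.7539, 0.0768, 0.6404]
orientation: [0.999, 0.051, -0.0, -0.0]
ft_force: [1.1, -1.2, 0.6]
opening: 0.0854
grasp_force: 0.0
```

```bash
python3 - <<'E'
from h import *
s=get_state();print(s["t"],s["ee_pos"],s["orientation"],s["joint_positions"],np.arctan2(s["ee_pos"][1],s["ee_pos"][0]))
E
```

```text
3.8 [0.75387567 0.07680692 0.64044997] [ 9.98674701e-01  5.14647417e-02 -7.82399627e-05 -4.63537518e-04] [9.91056477e-02 6.04658327e-01 3.40209772e-01 1.15193186e-03
 2.19683641e+00 1.56760190e+00] 0.10153240743857675
```

play_rows(motion=[[0,[0.03,0,0],0],[0,[0.03,0,0],0],[0,[0.03,0,0],0],[0,[0.03,0,0],0],[0,[0.03,0,0],0]])

```text
t: 4.3
ee_pos: [0.8435, 0.0817, 0.5978]
orientation: [0.998, 0.049, 0.029, -0.001]
ft_force: [-0.5, 0.1, 0.6]
opening: 0.0852
grasp_force: 0.0
```

```bash
python3 - <<'E'
from h import *
s=get_state();print(s["t"],s["ee_pos"],s["orientation"],s["joint_positions"],R.from_quat(s["orientation"]).as_matrix())
E
```

```text
4.3 [0.84350433 0.08166138 0.59779128] [ 0.99837306  0.04929933  0.02861842 -0.00134047] [9.47059505e-02 8.10219790e-01 5.81980896e-02 1.03128535e-04
 2.21586740e+00 1.56688746e+00] [[ 9.93501124e-01  9.85149727e-02  5.70115468e-02]
 [ 9.83615245e-02 -9.95135558e-01  5.49830997e-03]
 [ 5.72758833e-02  1.45165520e-04 -9.98358379e-01]]
```

play_rows(motion=[[0,[0.04,0,-0.03],0],[0,[0.04,0,-0.03],0],[0,[0.04,0,-0.03],0],[0,[0.04,0,-0.03],0],[0,[0.04,0,-0.03],0]])

```text
t: 4.8
ee_pos: [0.8719, 0.0849, 0.6392]
orientation: [0.993, 0.049, 0.107, -0.005]
ft_force: [0.0, -0.6, 0.7]
opening: 0.0857
grasp_force: 0.0
```

```bash
cat > s.py <<'E'
from h import *
np.set_printoptions(precision=4,suppress=True)
s=get_state();M=R.from_quat(s["orientation"]).as_matrix()
print(s["t"],s["ee_pos"],s["joint_positions"],"lean",np.degrees(np.arccos(-M[2,2])),"az",np.degrees(np.arctan2(M[1,2],M[0,2])),"tool y",M[:,1])
E
python3 s.py
```

```text
4.8 [0.8719 0.0849 0.6392] [0.0952 0.7689 0.0582 0.0004 2.099  1.5674] lean 12.348466137070162 az 5.548000986112012 tool y [ 0.0986 -0.9951  0.0004]
```

play_rows(motion=[[0,[0.04,0,-0.03],0],[0,[0.04,0,-0.03],0],[0,[0.04,0,-0.03],0],[0,[0.04,0,-0.03],0],[0,[0.04,0,-0.03],0]])

```text
t: 5.3
ee_pos: [0.8843, 0.0865, 0.7019]
orientation: [0.981, 0.049, 0.186, -0.009]
ft_force: [-0.3, -0.2, -0.0]
opening: 0.085
grasp_force: 0.0
```

```bash
python3 s.py
```

```text
5.3 [0.8843 0.0865 0.7019] [0.0955 0.7093 0.0591 0.0006 1.9985 1.5678] lean 21.467785360586387 az 5.5625729621062625 tool y [ 0.0986 -0.9951  0.0006]
```

play_rows(motion=[[0,[0.045,0,-0.01],0],[0,[0.045,0,-0.01],0],[0,[0.045,0,-0.01],0],[0,[0.045,0,-0.01],0],[0,[0.045,0,-0.01],0]])

```text
t: 5.8
ee_pos: [0.9428, 0.0924, 0.718]
orientation: [0.964, 0.048, 0.261, -0.012]
ft_force: [-1.1, 0.2, 0.1]
opening: 0.0856
grasp_force: 0.0
```

```bash
python3 s.py
```

```text
5.8 [0.9428 0.0924 0.718 ] [0.0959 0.7204 0.0593 0.0007 1.8324 1.5682] lean 30.339067748119955 az 5.567513541589111 tool y [ 0.0984 -0.9951  0.0008]
```

play_rows(motion=[[0,[0.045,0,-0.01],0],[0,[0.045,0,-0.01],0],[0,[0.045,0,-0.01],0],[0,[0.045,0,-0.01],0],[0,[-0.03,0,0],0]])

```text
t: 6.3
ee_pos: [0.9642, 0.0947, 0.7435]
orientation: [0.945, 0.047, 0.324, -0.016]
ft_force: [1.9, 0.2, 1.3]
opening: 0.0856
grasp_force: 0.0
```

```bash
python3 s.py
```

```text
6.3 [0.9642 0.0947 0.7435] [0.0961 0.6213 0.2481 0.0008 1.6115 1.5683] lean 37.85457320445988 az 5.576416373070436 tool y [ 0.0984 -0.9951  0.001 ]
```

```bash
cat > go.py <<'E'
from h import *
import sys
np.set_printoptions(precision=4,suppress=True)
def delta(P):
    s=get_state();M=R.from_quat(s["orientation"]).as_matrix();d=M.T@(np.array(P)-s["ee_pos"]);print("t",s["t"],"tcp",s["ee_pos"],"tool delta",d,"len",np.linalg.norm(d));return d
if __name__=="__main__": delta([float(a) for a in sys.argv[1:4]])
E
python3 go.py 0.413 -0.361 0.215
```

```text
t 6.3 tcp [0.9642 0.0947 0.7435] tool delta [-0.7931  0.3988  0.0535] len 0.8893139488076172
```

play_rows(motion=[[0,[-0.044,0.022,0.003],0],[0,[-0.044,0.022,0.003],0],[0,[-0.044,0.022,0.003],0],[0,[-0.044,0.022,0.003],0],[0,[-0.044,0.022,0.003],0]])

```text
t: 6.8
ee_pos: [0.8265, -0.0181, 0.6165]
orientation: [0.945, 0.047, 0.322, -0.015]
ft_force: [0.6, -0.8, 1.0]
opening: 0.0856
grasp_force: 0.0
```

play_rows(motion=[[0,[-0.044,0.022,0.003],0],[0,[-0.044,0.022,0.003],0],[0,[-0.044,0.022,0.003],0],[0,[-0.044,0.022,0.003],0],[0,[-0.044,0.022,0.003],0]])

```text
t: 7.3
ee_pos: [0.6733, -0.1443, 0.4709]
orientation: [0.945, 0.047, 0.322, -0.015]
ft_force: [0.1, 0.1, 0.3]
opening: 0.0852
grasp_force: 0.0
```

```bash
python3 s.py; python3 go.py 0.413 -0.361 0.215
```

```text
7.3 [ 0.6733 -0.1443  0.4709] [-0.3534 -0.0087  1.6715  0.3446  0.9013  0.9826] lean 37.635734707747616 az 5.459105315340044 tool y [ 0.0989 -0.9951  0.0029]
t 7.3 tcp [ 0.6733 -0.1443  0.4709] tool delta [-0.3787  0.1892  0.0318] len 0.4245174897049071
```

play_rows(motion=[[0,[-0.044,0.022,0.004],0],[0,[-0.044,0.022,0.004],0],[0,[-0.044,0.022,0.004],0],[0,[-0.044,0.022,0.004],0],[0,[-0.044,0.022,0.004],0]])

```text
t: 7.8
ee_pos: [0.523, -0.2704, 0.3213]
orientation: [0.945, 0.047, 0.322, -0.014]
ft_force: [-0.0, -0.9, -1.4]
opening: 0.085
grasp_force: 0.0
```

play_rows(motion=[[0,[-0.04,0.02,0.003],0],[0,[-0.04,0.02,0.003],0],[0,[-0.04,0.02,0.003],0],[0,[-0.035,0.017,0.002],0],[0,[0,0,0],0.04]])

```text
t: 8.3
ee_pos: [0.4131, -0.3594, 0.2156]
orientation: [0.947, 0.026, 0.32, -0.021]
ft_force: [0.5, 0.1, 0.0]
opening: 0.0853
grasp_force: 0.0
```

```bash
python3 - <<'E'
from h import *
np.set_printoptions(precision=4,suppress=True)
c=camera("wrist");np.save("w1.npy",c,allow_pickle=True);save("w1",c["image"])
for n in ["pattern_grip","pattern_seat","pattern"]:
    for d in mark_of(n,"wrist")[:2]: print(n,round(d["score"],2),w(c,d["at"]))
E
python3 s.py; python3 go.py 0.487 -0.3535 0.120
```

```text
pattern_grip 0.93 [ 0.7768 -0.2484  0.1175]
pattern_grip 0.78 [ 0.4763 -0.3581  0.135 ]
pattern_seat 0.58 [ 0.7479 -0.3081  0.1207]
pattern_seat 0.4 [ 0.5308 -0.3534 -0.0006]
pattern 0.91 [ 0.7497 -0.305  -0.0011]
pattern 0.37 [ 0.5977  0.1624 -0.0004]
8.5 [ 0.4163 -0.358   0.2189] [-1.0967  0.1294  2.1047  0.861   0.8421 -0.16  ] lean 37.52287578507276 az 5.449235882946465 tool y [ 0.0681 -0.9975 -0.0207]
t 8.5 tcp [ 0.4163 -0.358   0.2189] tool delta [-0.0041  0.0023  0.1216] len 0.12165938857874528
```

View pics/w1.png

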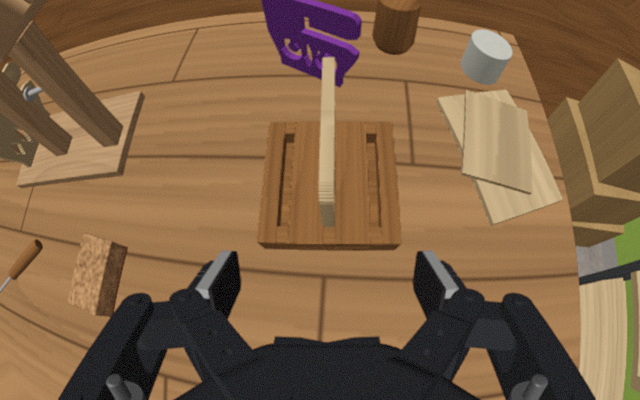

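The wrist picture shows the plate (327,190) centred between the pads (225 and 430) with nothing in the way. The purple plate is far behind at (315,35).

play_rows(motion=[[0,[-0.004,0.001,0.03],0],[0,[0,0.001,0.03],0],[0,[0,0,0.03],0],[0,[0,0,0.022],0],[0,[0,0,0.01],0]], newtons=70)

```text
t: 9.0
ee_pos: [0.4883, -0.3514, 0.1183]
orientation: [0.947, 0.03, 0.321, -0.022]
ft_force: [-0.8, -0.6, 0.3]
opening: 0.0856
grasp_force: 0.0
```

play_rows(motion=[[255,[0,0,0],0],[255,[0,0,0],0],[255,[0,0,0],0],[255,[0,0,0],0],[255,[0,0,0],0]], newtons=70)

```text
t: 9.5
ee_pos: [0.4868, -0.3529, 0.1198]
orientation: [0.946, 0.028, 0.321, -0.021]
ft_force: [-0.5, 0.1, 1.4]
opening: 0.0124
grasp_force: 2.9
```

```bash
python3 s.py; python3 go.py 0.487 -0.3535 0.120;  python3 go.py 0.487 -0.3535 0.190
```

```text
9.5 [ 0.4868 -0.3529  0.1198] [-0.9548  0.3469  2.1125  1.1063  0.6326 -0.3534] lean 37.53483516450675 az 5.484144944643013 tool y [ 0.0672 -0.9975 -0.0218]
t 9.5 tcp [ 0.4868 -0.3529  0.1198] tool delta [ 0.0003  0.0006 -0.0001] len 0.0006332414074796002
t 9.5 tcp [ 0.4868 -0.3529  0.1198] tool delta [ 0.0429 -0.001  -0.0556] len 0.07024704295838781
```

play_rows(motion=[[255,[0,0,0],0],[255,[0,0,0],0],[255,[0.006,0,-0.008],0],[255,[0.01,0,-0.013],0],[255,[0.01,0,-0.013],0]])

```text
t: 10.0
ee_pos: [0.4865, -0.3533, 0.1618]
orientation: [0.947, 0.028, 0.32, -0.022]
ft_force: [-0.4, -0.7, -0.8]
opening: 0.0107
grasp_force: 68.3
```

play_rows(motion=[[255,[0.01,0,-0.013],0],[255,[0.01,0,-0.013],0],[255,[0.01,0,-0.013],0],[255,[0,0,0],0],[255,[0,0,0],0]])

```text
t: 10.5
ee_pos: [0.4868, -0.3544, 0.2106]
orientation: [0.947, 0.029, 0.321, -0.022]
ft_force: [0.2, -0.1, -1.1]
opening: 0.0109
grasp_force: 68.4
```

```bash
python3 s.py; python3 - <<'E'
from h import *
np.set_printoptions(precision=4,suppress=True)
for cn in ["scene","wrist"]:
    c=camera(cn);np.save(cn+"2.npy",c,allow_pickle=True)
    for n in ["pattern_mouth","pattern_seat","pattern","free_pin_mid","free_pin"]:
        for d in mark_of(n,cn)[:2]: print(cn,n,round(d["score"],2),w(c,d["at"]))
    if cn=="scene": save("s2",cv2.resize(c["image"][60:260,200:420],None,fx=2.5,fy=2.5))
    else: save("w2",c["image"])
E
```

```text
10.5 [ 0.4868 -0.3544  0.2106] [-0.9566  0.1945  2.046   0.8822  0.7551 -0.0658] lean 37.48735869019951 az 5.593356193998688 tool y [ 0.068  -0.9974 -0.0227]
scene pattern_mouth 0.77 [ 0.713  -0.3811  0.1019]
scene pattern_mouth 0.76 [ 0.6231 -0.3471  0.2084]
scene pattern_seat 0.85 [ 0.7539 -0.304   0.1231]
scene pattern_seat 0.59 [ 0.5363 -0.3509  0.2242]
scene pattern 0.84 [ 0.539  -0.3505  0.1052]
scene pattern 0.75 [ 0.7539 -0.3071  0.0008]
scene free_pin_mid 0.71 [ 0.6241 -0.3451  0.2044]
scene free_pin_mid 0.42 [0.6056 0.0806 0.1788]
scene free_pin 0.44 [0.6129 0.0468 0.1751]
wrist pattern_mouth 0.97 [ 0.7113 -0.3798  0.1019]
wrist pattern_seat 0.61 [ 0.7489 -0.3074  0.1218]
wrist pattern 0.63 [ 0.7494 -0.3051  0.0022]
wrist free_pin_mid 0.63 [0.6033 0.0857 0.1774]
```

View pics/s2.png

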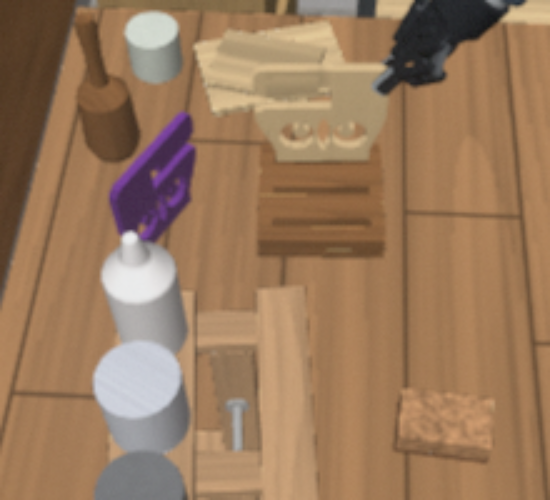

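The scene crop shows the pattern clear above the block (320,120) and held level, with the free pin at (237,425). Next I'll fit the plate's plane, work out the arm geometry for a reach check, and plan the carry.

```bash
cat > plan.py <<'E'
from h import *
np.set_printoptions(precision=4,suppress=True)
D=[(.6047,.3402,2.1968,.7578,.6404),(.8102,.0582,2.2159,.8475,.5978),(.7689,.0582,2.099,.8760,.6392),(.7204,.0593,1.8324,.9473,.718),(.6213,.2481,1.6115,.9689,.7435),(.353,1.633,1.155,.6246,.211)]
A=[];b=[]
for a,e,p,r,z in D:
    t=[a,a+e,a+e+p]; A+=[[0]+list(np.sin(t)),[1]+list(np.cos(t))]; b+=[r,z]
k,res,_,_=np.linalg.lstsq(np.array(A),np.array(b),rcond=None); print("h,a2,a3,Lt",k,res)
def ik(r,z,lean):
    wr=r-k[3]*np.sin(lean); wz=z+k[3]*np.cos(lean)-k[0]; d=np.hypot(wr,wz)
    e=np.arccos((d*d-k[1]**2-k[2]**2)/2/k[1]/k[2]); a=np.arctan2(wr,wz)-np.arctan2(k[2]*np.sin(e),k[1]+k[2]*np.cos(e))
    return a,e,np.pi-lean-a-e
for r in (.33,.37,.41,.45,.5,.55): print(r,ik(r,.182,.655))
c=np.load("scene2.npy",allow_pickle=True).item(); P=cloud(c)[c["depth"]>0]
q=P[(P[:,2]>.12)&(P[:,2]<.25)&(P[:,0]>.53)&(P[:,0]<.63)&(abs(P[:,1]+.345)<.012)]
K=np.linalg.lstsq(np.c_[q[:,0]-.537,q[:,2]-.22,np.ones(len(q))],q[:,1],rcond=None)[0]
print("face fit: yaw",np.degrees(np.arctan(K[0])),"dy/dz",np.degrees(np.arctan(K[1])),"y face",K[2],len(q))
t=P[(P[:,0]>.45)&(P[:,0]<.63)&(abs(P[:,1]+.35)<.02)&(P[:,2]>.1)]
print("ext x",np.percentile(t[:,0],[.5,99.5]),"z top",np.percentile(t[:,2],99))
for x0 in (.49,.53,.57,.6):
    m=t[abs(t[:,0]-x0)<.01]; print(x0,np.percentile(m[:,2],98))
E
python3 plan.py
```

```text
h,a2,a3,Lt [0.2464 0.608  0.4928 0.3939] [0.0019]
0.33 (np.float64(-0.5637945022628542), np.float64(2.7044519388897603), np.float64(0.34593521696288665))
0.37 (np.float64(-0.44112237431503803), np.float64(2.6709541296907897), np.float64(0.25676089821404124))
0.41 (np.float64(-0.333766931323054), np.float64(2.6285447568090596), np.float64(0.19181482810378725))
0.45 (np.float64(-0.2394483123028932), np.float64(2.5790217600332084), np.float64(0.1470192058594777))
0.5 (np.float64(-0.13605483932612916), np.float64(2.509293343301228), np.float64(0.11335414961469414))
0.55 (np.float64(-0.04476533713298314), np.float64(2.432744041210989), np.float64(0.09861394951178726))
face fit: yaw 3.7012035009149877 dy/dz -0.290757148207053 y face -0.3463100952484623 748
ext x [0.4508 0.6181] z top 0.26960831042723854
0.49 0.2548481156714811
0.53 0.25498146768986774
0.57 0.2547428290132751
0.6 0.25497078295600634
```

```bash
python3 go.py .436 -.17 .19; python3 go.py .436 .0645 .182
```

```text
t 11.1 tcp [ 0.4871 -0.3545  0.2109] tool delta [-0.0459 -0.1871 -0.0034] len 0.1926265176546832
t 11.1 tcp [ 0.4871 -0.3545  0.2109] tool delta [-0.0414 -0.4208  0.0168] len 0.42313683100405053
```

play_rows(motion=[[255,[-0.009,-0.037,-0.001],0],[255,[-0.009,-0.037,-0.001],0],[255,[-0.009,-0.037,-0.001],0],[255,[-0.009,-0.037,-0.001],0],[255,[-0.009,-0.037,-0.001],-0.04]])

```text
t: 11.6
ee_pos: [0.4353, -0.171, 0.1917]
orientation: [0.946, 0.047, 0.321, -0.015]
ft_force: [0.6, -0.1, -0.6]
opening: 0.0107
grasp_force: 68.7
```

```bash
python3 s.py; python3 go.py .436 .0645 .184
```

```text
11.6 [ 0.4353 -0.171   0.1917] [-0.7347 -0.0546  2.381   0.9891  0.5688 -0.0561] lean 37.516088667362496 az 5.551112974144208 tool y [ 0.099  -0.9951  0.0017]
t 11.6 tcp [ 0.4353 -0.171   0.1917] tool delta [ 0.0146 -0.2343  0.0204] len 0.23563891223535532
```

play_rows(motion=[[255,[0.002,-0.033,0.003],0],[255,[0.002,-0.033,0.003],0],[255,[0.002,-0.033,0.003],0],[255,[0.002,-0.033,0.003],0],[255,[0.002,-0.033,0.003],0]])

```text
t: 12.1
ee_pos: [0.4356, -0.0135, 0.1856]
orientation: [0.946, 0.047, 0.32, -0.015]
ft_force: [0.4, -0.4, -1.9]
opening: 0.0107
grasp_force: 68.7
```

```bash
python3 s.py; python3 go.py .436 .0645 .184
```

```text
12.1 [ 0.4356 -0.0135  0.1856] [-0.1673 -0.185   2.5012  0.706   0.2476  0.6659] lean 37.375818889547666 az 5.603273287296451 tool y [ 0.099  -0.9951  0.001 ]
t 12.1 tcp [ 0.4356 -0.0135  0.1856] tool delta [ 0.0055 -0.0775  0.0061] len 0.07798632537133587
```

play_rows(motion=[[255,[0.001,-0.0155,0.001],0],[255,[0.001,-0.0155,0.001],0],[255,[0.001,-0.0155,0.001],0],[255,[0.001,-0.0155,0.001],0],[255,[0.001,-0.0155,0.001],0]])

```text
t: 12.6
ee_pos: [0.4345, 0.0515, 0.1836]
orientation: [0.947, 0.047, 0.318, -0.015]
ft_force: [-0.3, -1.1, -1.5]
opening: 0.0104
grasp_force: 68.6
```

```bash
python3 s.py; python3 - <<'E'
from h import *
np.set_printoptions(precision=4,suppress=True)
for cn in ["wrist","scene","top"]:
    c=camera(cn);np.save(cn+"3.npy",c,allow_pickle=True)
    for n in ["pattern_mouth","pattern_seat","pattern","free_pin_mid","free_pin"]:
        for d in mark_of(n,cn)[:2]: print(cn,n,round(d["score"],2),w(c,d["at"]))
    if cn=="wrist": a=c["image"]
    if cn=="scene": b=cv2.resize(c["image"][170:330,230:400],None,fx=2.5,fy=2.5)
o=np.zeros((400,800,3),np.uint8); o[:350,:375]=a[0:350,130:505]; o[:400,375:]=b[:, :425]; save("p3",o)
E
python3 go.py .436 .0645 .182
```

```text
12.6 [0.4345 0.0515 0.1836] [ 0.1335 -0.1835  2.503  -0.1307  0.1766  1.7263] lean 37.088829535355536 az 5.472368853656569 tool y [ 0.0981 -0.9952  0.0021]
wrist pattern_mouth 0.73 [ 0.7082 -0.3808  0.0993]
wrist pattern_seat 0.91 [ 0.7481 -0.3062  0.1242]
wrist pattern 0.6 [ 0.7519 -0.3065  0.0008]
wrist free_pin 0.77 [0.6098 0.0481 0.1813]
scene pattern_mouth 0.74 [ 0.7127 -0.3776  0.0999]
scene pattern_seat 0.74 [ 0.7524 -0.304   0.1223]
scene pattern_seat 0.7 [0.4814 0.0563 0.1978]
scene pattern 0.84 [ 0.7554 -0.309  -0.0021]
scene pattern 0.71 [0.5923 0.1896 0.1845]
scene free_pin_mid 0.63 [0.6056 0.0835 0.1773]
scene free_pin 0.68 [0.6097 0.0497 0.1745]
scene free_pin 0.62 [0.606  0.0846 0.1809]
top pattern_mouth 0.7 [0.5702 0.0617 0.1769]
top pattern_mouth 0.56 [ 0.713  -0.3875  0.0982]
top pattern_seat 0.9 [ 0.7534 -0.312   0.113 ]
top pattern_seat 0.74 [0.4832 0.0567 0.1995]
top pattern 0.74 [ 0.7557 -0.3071 -0.0012]
top pattern 0.67 [0.483  0.0531 0.0777]
top free_pin_mid 0.61 [ 0.3264  0.2487 -0.0019]
t 13.5 tcp [0.4346 0.0508 0.1835] tool delta [ 0.0013 -0.0135  0.0028] len 0.01385313589280521
```

View pics/p3.png

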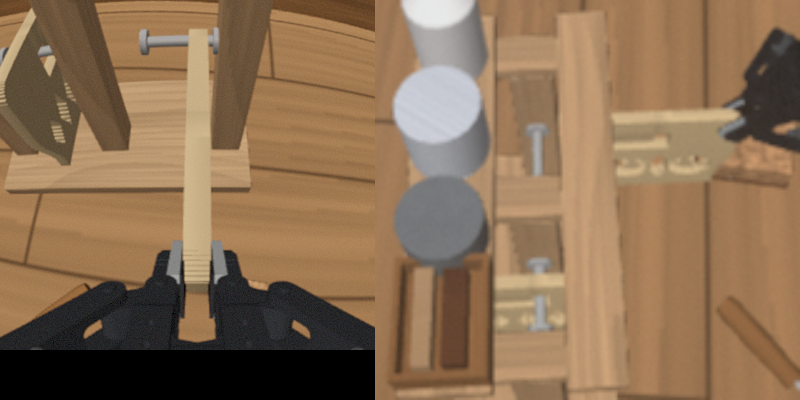

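The wrist view (left) shows the free pin with its head at (143,42) and flange at (215,40). The plate's far end is at (198,35), so the plate needs about 14 mm more to the left. I'll check relative height from this wrist depth while making the shift.

play_rows(motion=[[255,[0,-0.004,0.001],0],[255,[0,-0.004,0.001],0],[255,[0.001,-0.004,0.001],0],[255,[0,-0.002,0],0],[255,[0,0,0],0]])

```text
t: 14.0
ee_pos: [0.4359, 0.0653, 0.1817]
orientation: [0.947, 0.047, 0.318, -0.015]
ft_force: [-0.1, 0.4, -0.7]
opening: 0.0106
grasp_force: 68.6
```

```bash
python3 s.py; cat > fish.py <<'E'
from h import *
np.set_printoptions(precision=4,suppress=True)
def fcloud(c):
    f=200/np.tan(np.radians(c["vfov"]/2)); v,u=np.mgrid[:400,:640]; x=u-c["cx"];y=v-c["cy"];r=np.hypot(x,y)+1e-9;th=r/f;d=c["depth"]
    k=np.tan(th)*d/r
    return np.stack([x*k,-y*k,-d],-1)@c["extrinsics"][:3,:3].T+c["extrinsics"][:3,3]
def report(c):
    X=fcloud(c);P=X[c["depth"]>0]
    a=R.from_euler("z",.0985).as_matrix(); Q=(P-[.605,.081,.177])@a  # pin-mid frame
    q=Q[(abs(Q[:,0])<.02)&(abs(Q[:,2])<.02)&(Q[:,1]>-.045)&(Q[:,1]<.04)]
    for lo in np.arange(-.036,.04,.008):
        m=q[(q[:,1]>=lo)&(q[:,1]<lo+.008)]
        if len(m)>3: print("pin y%.3f n%d"%(lo,len(m)),"x",np.percentile(m[:,0],[5,50]),"z",np.percentile(m[:,2],[5,50,95]))
    s=get_state(); 
    t=Q[(Q[:,0]>-.2)&(Q[:,0]<-.01)&(abs(Q[:,1])<.035)&(Q[:,2]>.02)&(Q[:,2]<.1)]
    for lo in np.arange(-.2,.0,.02):
        m=t[(t[:,0]>=lo)&(t[:,0]<lo+.02)]
        if len(m)>5: print("top x%.2f n%d"%(lo,len(m)),"y",np.percentile(m[:,1],[3,97]),"z",np.percentile(m[:,2],[10,50,90]))
E
python3 - <<'E'
from fish import *
report(np.load("wrist3.npy",allow_pickle=True).item())
print("--"); report(camera("wrist"))
E
python3 go.py .437 .0647 .1815
```

```text
14.0 [0.4359 0.0653 0.1817] [ 0.1942 -0.1698  2.4995 -0.3436  0.1771  1.9839] lean 37.084890185242195 az 5.477302146954281 tool y [ 0.0988 -0.9951  0.0026]
pin y-0.036 n311 x [-0.0199 -0.0181] z [-0.0165  0.006   0.0177]
pin y-0.028 n109 x [-0.0112 -0.0039] z [-0.0026  0.0051  0.0123]
pin y-0.012 n20 x [-0.005  -0.0033] z [0.0003 0.0039 0.0063]
pin y-0.004 n99 x [-0.0051 -0.0036] z [-0.0004  0.0045  0.0064]
pin y0.004 n89 x [-0.0052 -0.0036] z [-0.0002  0.0045  0.0066]
pin y0.012 n103 x [-0.0058 -0.0041] z [0.0003 0.0046 0.0066]
pin y0.020 n94 x [-0.0055 -0.0036] z [0.0001 0.0042 0.0065]
pin y0.028 n236 x [-0.0118 -0.0072] z [-0.0044  0.0079  0.013 ]
top x-0.20 n3049 y [-0.0303  0.0043] z [0.0382 0.0488 0.0547]
top x-0.18 n1239 y [-0.0189 -0.007 ] z [0.0502 0.0511 0.0518]
top x-0.16 n1003 y [-0.019  -0.0077] z [0.0502 0.0509 0.0517]
top x-0.14 n820 y [-0.019  -0.0077] z [0.05   0.0508 0.0514]
top x-0.12 n656 y [-0.0188 -0.0075] z [0.05   0.0506 0.0513]
top x-0.10 n520 y [-0.0192 -0.0081] z [0.0497 0.0504 0.0511]
top x-0.08 n435 y [-0.0193 -0.0078] z [0.0496 0.0502 0.0509]
top x-0.06 
[... 694 characters left out ...]
0.20 n3351 y [-0.0168  0.0181] z [0.0366 0.0476 0.0603]
top x-0.18 n1342 y [-0.0081  0.0096] z [0.0477 0.0491 0.0499]
top x-0.16 n1022 y [-0.0054  0.0059] z [0.0483 0.049  0.0497]
top x-0.14 n843 y [-0.0054  0.0059] z [0.0482 0.0489 0.0495]
top x-0.12 n688 y [-0.0051  0.0062] z [0.048  0.0487 0.0494]
top x-0.10 n522 y [-0.0055  0.0056] z [0.0479 0.0485 0.0492]
top x-0.08 n446 y [-0.0056  0.0059] z [0.0477 0.0483 0.0489]
top x-0.06 n313 y [-0.0057  0.0057] z [0.0474 0.0481 0.0487]
top x-0.04 n64 y [-0.0349 -0.0318] z [0.0237 0.0439 0.0557]
top x-0.02 n256 y [-0.0348 -0.0304] z [0.0246 0.0393 0.0538]
t 14.05 tcp [0.4358 0.0652 0.1816] tool delta [0.0008 0.0006 0.0008] len 0.0012767463169945036
```

Measured from one camera: the plate is centred on the rod in y (0 ± 1 mm). The pin axis is 1.5 mm above my estimate, so I raise the plate 3 mm and start sliding in.

play_rows(motion=[[255,[0.002,0,-0.0025],0],[255,[0.012,0,0.009],0],[255,[0.012,0,0.009],0],[255,[0.012,0,0.009],0],[255,[0,0,0],0]])

```text
t: 14.55
ee_pos: [0.4828, 0.0696, 0.1858]
orientation: [0.947, 0.047, 0.318, -0.015]
ft_force: [0.6, -0.0, -1.1]
opening: 0.011
grasp_force: 68.5
```

```bash
python3 s.py; python3 - <<'E'
from fish import *
c=camera("wrist"); report(c)
for d in mark_of("pattern_seat","wrist")[:2]: print(d["score"],w(c,d["at"]))
E
```

```text
14.55 [0.4828 0.0696 0.1858] [ 0.1769 -0.0821  2.4196 -0.3059  0.1645  1.9345] lean 37.17199512061939 az 5.451371523063296 tool y [ 0.0978 -0.9952  0.0021]
pin y-0.036 n463 x [-0.0199 -0.0127] z [-0.0163  0.0075  0.0184]
pin y-0.028 n216 x [-0.0106 -0.0034] z [-0.0036  0.0051  0.0128]
pin y-0.020 n141 x [-0.005  -0.0026] z [0.0006 0.0049 0.0066]
pin y-0.012 n52 x [-0.0053 -0.0025] z [0.0011 0.0051 0.0063]
pin y0.004 n76 x [-0.0051 -0.0029] z [0.0006 0.0049 0.0065]
pin y0.012 n141 x [-0.0053 -0.003 ] z [0.0009 0.005  0.0067]
pin y0.020 n128 x [-0.0052 -0.0032] z [0.0003 0.0048 0.0065]
pin y0.028 n293 x [-0.0116 -0.0062] z [-0.003   0.0081  0.013 ]
top x-0.20 n273 y [-0.0349  0.0348] z [0.0674 0.0709 0.0989]
top x-0.18 n9203 y [-0.0334  0.0333] z [0.0667 0.089  0.0984]
top x-0.16 n5184 y [-0.031   0.0312] z [0.0473 0.0656 0.0745]
top x-0.14 n1922 y [-0.0155  0.016 ] z [0.0375 0.0528 0.054 ]
top x-0.12 n1083 y [-0.0056  0.0057] z [0.0524 0.0532 0.0539]
top x-0.10 n925 y [-0.0059  0.0056] z [0.0524 0.0531 0.0538]
top x-0.08 n725 y [-0.0055  0.0057] z [0.0524 0.053  0.0536]
top x-0.06 n589 y [-0.0057  0.0054] z [0.0522 0.0529 0.0535]
top x-0.04 n640 y [-0.0347  0.0052] z [0.0517 0.0527 0.068 ]
top x-0.02 n930 y [-0.0347  0.0038] z [0.0321 0.0534 0.0839]
0.85 [ 0.7513 -0.307   0.122 ]
```

play_rows(motion=[[255,[0.0095,0,0.008],0],[255,[0.0105,0,0.0078],0],[255,[0.0105,0,0.0078],0],[255,[0.0105,0,0.0078],0],[255,[0.008,0,0.006],0]])

```text
t: 15.15
ee_pos: [0.5437, 0.0757, 0.1849]
orientation: [0.947, 0.047, 0.318, -0.014]
ft_force: [-0.3, 0.5, -1.2]
opening: 0.0109
grasp_force: 68.7
```

```bash
python3 s.py; python3 - <<'E'
from fish import *
c=camera("wrist"); report(c)
E
```

```text
15.15 [0.5437 0.0757 0.1849] [ 0.1624  0.0311  2.3138 -0.265   0.1556  1.8824] lean 37.105165965783364 az 5.4475281592960245 tool y [ 0.0981 -0.9952  0.0024]
pin y-0.036 n410 x [-0.0198 -0.0171] z [-0.0172  0.0039  0.0184]
pin y-0.028 n139 x [-0.0113 -0.0051] z [-0.006   0.0027  0.0102]
pin y-0.020 n72 x [-0.0053 -0.0042] z [0.0004 0.0028 0.005 ]
pin y-0.012 n30 x [-0.0052 -0.0042] z [0.0002 0.0025 0.005 ]
pin y0.004 n36 x [-0.0056 -0.0042] z [0.0009 0.0032 0.0049]
pin y0.012 n72 x [-0.0054 -0.0043] z [0.0009 0.0032 0.005 ]
pin y0.020 n71 x [-0.0053 -0.0043] z [0.0006 0.0031 0.0052]
pin y0.028 n200 x [-0.0122 -0.0095] z [-0.0041  0.006   0.0106]
top x-0.14 n126 y [-0.0348  0.0348] z [0.0679 0.07   0.0861]
top x-0.12 n9289 y [-0.0334  0.0333] z [0.066  0.0898 0.0985]
top x-0.10 n5578 y [-0.0316  0.0316] z [0.047  0.0669 0.075 ]
top x-0.08 n2058 y [-0.0158  0.0164] z [0.0368 0.0517 0.0529]
top x-0.06 n1093 y [-0.0056  0.0057] z [0.0515 0.0522 0.053 ]
top x-0.04 n514 y [-0.0217  0.0058] z [0.0513 0.0521 0.0528]
top x-0.02 n95 y [-0.0345 -0.0308] z [0.0222 0.0266 0.0328]
```

play_rows(motion=[[255,[0.0032,0,0.0024],0],[255,[0.0032,0,0.0024],0],[255,[0.0016,0,0.0012],0],[255,[0.0008,0,0.0006],0],[255,[0,0,0],0]])

```text
t: 15.7
ee_pos: [0.5529, 0.0765, 0.1848]
orientation: [0.947, 0.047, 0.318, -0.014]
ft_force: [0.2, -0.6, -2.2]
opening: 0.0108
grasp_force: 68.6
```

play_rows(motion=[[255,[0.0008,0,0.0006],0],[255,[0.0008,0,0.0006],0],[255,[0,0,0],0],[255,[0,0,0],0],[255,[0,0,0],0]])

```text
t: 16.2
ee_pos: [0.555, 0.0767, 0.1848]
orientation: [0.947, 0.047, 0.318, -0.014]
ft_force: [0.1, 0.3, -1.5]
opening: 0.0109
grasp_force: 68.6
```

```bash
python3 s.py; python3 -c "
from h import *
print(get_state()['ft_force'])"
```

```text
16.2 [0.555  0.0767 0.1848] [ 0.1602  0.0502  2.2932 -0.2541  0.157   1.8698] lean 37.07960643765421 az 5.442093875595857 tool y [ 0.0981 -0.9952  0.0025]
[ 0.05892407  0.30878931 -1.5345253 ]
```

play_rows(motion=[[255,[0.0008,0,0.0006],0],[255,[0.0008,0,0.0006],0],[255,[0,0,0],0],[255,[0,0,0],0],[255,[0,0,0],0]])

```text
t: 16.7
ee_pos: [0.557, 0.0769, 0.1848]
orientation: [0.947, 0.047, 0.318, -0.014]
ft_force: [-0.4, 0.3, -0.8]
opening: 0.0107
grasp_force: 68.6
```

play_rows(motion=[[255,[0.0008,0,0.0006],0],[255,[0.0008,0,0.0006],0],[255,[0,0,0],0],[255,[0,0,0],0],[255,[0,0,0],0]])

```text
t: 17.2
ee_pos: [0.559, 0.0771, 0.1848]
orientation: [0.947, 0.047, 0.318, -0.014]
ft_force: [0.4, 0.5, -1.0]
opening: 0.0109
grasp_force: 68.6
```

play_rows(motion=[[255,[0.0008,0,0.0006],0],[255,[0.0008,0,0.0006],0],[255,[0,0,0],0],[255,[0,0,0],0],[255,[0,0,0],0]])

```text
t: 17.7
ee_pos: [0.5598, 0.0771, 0.184]
orientation: [0.947, 0.047, 0.317, -0.014]
ft_force: [-5.4, -1.0, 1.5]
opening: 0.0107
grasp_force: 69.5
```

```bash
python3 s.py; python3 - <<'E'
from h import *
np.set_printoptions(precision=4,suppress=True)
for cn in ["scene","top"]:
    c=camera(cn);np.save(cn+"4.npy",c,allow_pickle=True)
    for n in ["pattern_seat","pattern","pattern_grip"]:
        for d in mark_of(n,cn)[:3]: print(cn,n,round(d["score"],2),w(c,d["at"]))
    if cn=="scene": save("s4",cv2.resize(c["image"][190:270,260:370],None,fx=7,fy=7,interpolation=cv2.INTER_CUBIC))
E
```

```text
17.7 [0.5598 0.0771 0.184 ] [ 0.1592  0.06    2.2835 -0.2483  0.159   1.8633] lean 36.94962202527676 az 5.408490514321343 tool y [ 0.0979 -0.9952  0.0028]
scene pattern_seat 0.88 [ 0.7533 -0.3049  0.1221]
scene pattern_seat 0.66 [0.6097 0.084  0.1971]
scene pattern 0.76 [0.6096 0.0775 0.0787]
scene pattern 0.76 [ 0.7522 -0.3101  0.0008]
scene pattern_grip 0.55 [ 0.7795 -0.2508  0.1182]
top pattern_seat 0.67 [ 0.7524 -0.3075  0.115 ]
top pattern_seat 0.63 [0.6104 0.0822 0.1998]
top pattern 0.76 [ 0.7547 -0.3095 -0.0004]
top pattern 0.56 [0.6082 0.0797 0.0792]
top pattern_grip 0.74 [0.5511 0.0749 0.1973]
top pattern_grip 0.73 [ 0.78   -0.2495  0.117 ]
```

View pics/s4.png

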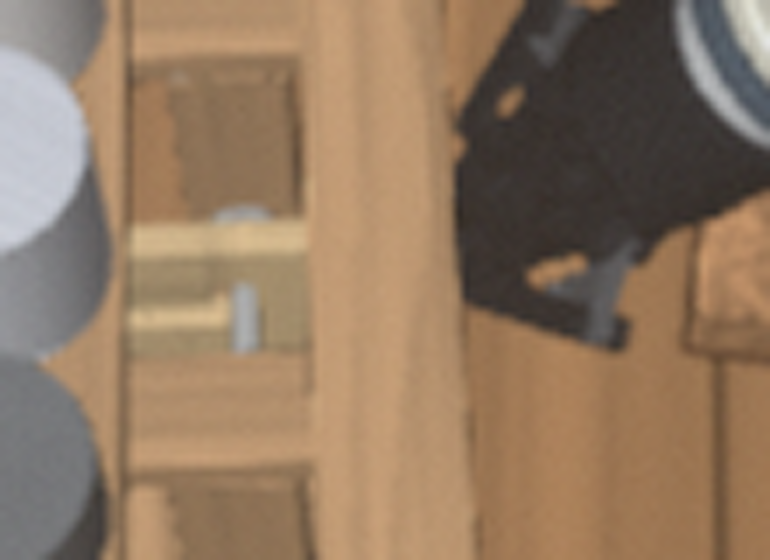

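The scene crop shows the pin (245,320) at the blind end of the run, and the force reads −5.4 N along x, so the end stop is reached. I'll back off about 3–4 mm and lower gently.

play_rows(motion=[[255,[-0.0016,0,-0.0012],0],[255,[-0.0016,0,-0.0012],0],[255,[0,0,0],0],[255,[-0.0012,0,0.0016],0],[255,[-0.0018,0,0.0024],0]])

```text
t: 18.6
ee_pos: [0.5573, 0.077, 0.18]
orientation: [0.947, 0.047, 0.318, -0.015]
ft_force: [-0.2, -0.3, -1.2]
opening: 0.0106
grasp_force: 68.7
```

play_rows(motion=[[255,[-0.0012,0,0.0016],0],[255,[-0.0012,0,0.0016],0],[255,[-0.0012,0,0.0016],0],[255,[0,0,0],0],[255,[0,0,0],0]])

```text
t: 19.1
ee_pos: [0.557, 0.0769, 0.1737]
orientation: [0.947, 0.047, 0.318, -0.014]
ft_force: [0.7, 0.4, -1.6]
opening: 0.0105
grasp_force: 68.7
```

```bash
python3 s.py;python3 -c "
from h import *
print(get_state()['ft_force'])"
```

```text
19.1 [0.557  0.0769 0.1737] [ 0.1597  0.0767  2.2997 -0.3172  0.1253  1.9332] lean 37.07534444911564 az 5.443809501734203 tool y [ 0.0982 -0.9952  0.0025]
[ 0.67921847  0.41516627 -1.55544003]
```

play_rows(motion=[[255,[-0.0012,0,0.0016],0],[255,[-0.0012,0,0.0016],0],[255,[-0.0012,0,0.0016],0],[255,[0,0,0],0],[255,[0,0,0],0]])

```text
t: 19.6
ee_pos: [0.557, 0.0769, 0.1677]
orientation: [0.947, 0.047, 0.318, -0.014]
ft_force: [0.0, 1.0, -0.6]
opening: 0.0106
grasp_force: 68.7
```

play_rows(motion=[[255,[-0.0006,0,0.0008],0],[255,[-0.0006,0,0.0008],0],[255,[0,0,0],0],[255,[0,0,0],0],[255,[0,0,0],0]])

```text
t: 20.1
ee_pos: [0.5571, 0.0769, 0.1658]
orientation: [0.947, 0.047, 0.318, -0.014]
ft_force: [-0.3, 0.1, -1.6]
opening: 0.0105
grasp_force: 68.7
```

19 mm down and no contact force yet, so I creep 1 mm at a time.

play_rows(motion=[[255,[-0.0006,0,0.0008],0],[255,[0,0,0],0],[255,[0,0,0],0],[255,[0,0,0],0],[255,[0,0,0],0]])

```text
t: 20.6
ee_pos: [0.5572, 0.077, 0.165]
orientation: [0.947, 0.047, 0.318, -0.014]
ft_force: [0.2, -0.2, -0.2]
opening: 0.0109
grasp_force: 68.8
```

play_rows(motion=[[255,[-0.0006,0,0.0008],0],[255,[0,0,0],0],[255,[0,0,0],0],[255,[0,0,0],0],[255,[0,0,0],0]])

```text
t: 21.1
ee_pos: [0.5576, 0.0771, 0.1643]
orientation: [0.947, 0.047, 0.318, -0.015]
ft_force: [-2.8, -0.9, 4.7]
opening: 0.0106
grasp_force: 69.7
```

Seated: Fz is +4.7 N on contact. I'll relieve it slightly and open gently.

play_rows(motion=[[255,[0.0004,0,-0.0005],0],[255,[0,0,0],0],[205,[0,0,0],0],[195,[0,0,0],0],[185,[0,0,0],0]], newtons=20)

```text
t: 21.6
ee_pos: [0.5567, 0.0768, 0.164]
orientation: [0.947, 0.047, 0.317, -0.014]
ft_force: [0.1, -0.7, -0.3]
opening: 0.0236
grasp_force: 0.0
```

play_rows(motion=[[170,[0,0,0],0],[150,[0,0,0],0],[130,[0,0,0],0],[130,[0,0,0],0],[130,[0,0,0],0]])

```text
t: 22.1
ee_pos: [0.5571, 0.0769, 0.1645]
orientation: [0.947, 0.047, 0.318, -0.014]
ft_force: [-0.8, -0.3, -0.5]
opening: 0.0418
grasp_force: 0.0
```

```bash
python3 s.py; python3 - <<'E'
from h import *
from fish import fcloud
np.set_printoptions(precision=4,suppress=True)
c=camera("wrist");np.save("w5.npy",c,allow_pickle=True);save("w5",c["image"])
for cn in ["scene","top"]:
    c=camera(cn)
    for n in ["pattern_seat","pattern"]:
        for d in mark_of(n,cn)[:3]: print(cn,n,round(d["score"],2),w(c,d["at"]))
E
```

```text
22.1 [0.5571 0.0769 0.1645] [ 0.1597  0.0967  2.3078 -0.4062  0.0988  2.0227] lean 37.08517083649175 az 5.444019649998187 tool y [ 0.0982 -0.9952  0.0025]
scene pattern_seat 0.95 [ 0.7524 -0.3051  0.1207]
scene pattern_seat 0.85 [0.603  0.0857 0.1753]
scene pattern_seat 0.15 [ 0.5997  0.1641 -0.0034]
scene pattern 0.78 [ 0.7556 -0.309   0.0023]
scene pattern 0.71 [0.6008 0.0801 0.0595]
top pattern_seat 0.75 [ 0.7551 -0.3107  0.1171]
top pattern_seat 0.73 [0.6078 0.0806 0.1762]
top pattern_seat 0.56 [ 0.5372 -0.3526  0.0041]
top pattern 0.74 [ 0.7552 -0.3061 -0.0031]
top pattern 0.54 [0.6048 0.0815 0.0617]
```

View pics/w5.png

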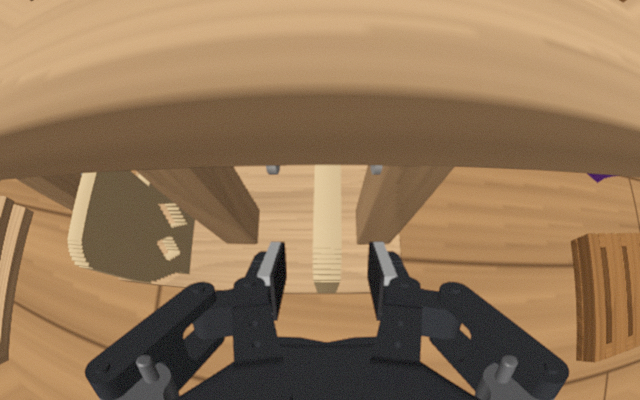

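The wrist picture shows the plate (327,225) hanging free between the open pads (272 and 385), and its seat is measured on the pin. Backing out along the fingers.

play_rows(motion=[[130,[0,0,-0.008],0],[130,[0,0,-0.015],0],[130,[0,0,-0.02],0],[130,[0,0,-0.02],0],[130,[0,0,-0.02],0]])

```text
t: 22.95
ee_pos: [0.5067, 0.0722, 0.2311]
orientation: [0.947, 0.047, 0.318, -0.015]
ft_force: [0.4, 0.2, 0.9]
opening: 0.0419
grasp_force: 0.0
```

play_rows(motion=[[130,[0,0,-0.02],0],[130,[0,0,-0.01],0],[130,[0,0,0],0],[130,[0,0,0],0],[130,[0,0,0],0]])

```text
t: 23.45
ee_pos: [0.4893, 0.0704, 0.2538]
orientation: [0.947, 0.047, 0.317, -0.014]
ft_force: [-0.1, 0.5, -0.5]
opening: 0.042
grasp_force: 0.0
```

```bash
python3 s.py; python3 - <<'E'
from h import *
from fish import report
np.set_printoptions(precision=4,suppress=True)
c=camera("wrist");save("w6",c["image"]); report(c)
for cn in ["scene","top"]:
    c=camera(cn)
    for n in ["pattern_seat","pattern","hung_pattern"]:
        for d in mark_of(n,cn)[:3]: print(cn,n,round(d["score"],2),w(c,d["at"]))
E
```

```text
23.45 [0.4893 0.0704 0.2538] [ 0.1756 -0.2057  2.322  -0.13    0.3838  1.7517] lean 37.018533173156015 az 5.4364046364052765 tool y [ 0.0981 -0.9952  0.0026]
pin y-0.036 n229 x [-0.0198 -0.0155] z [-0.0173  0.0077  0.0168]
pin y-0.028 n134 x [-0.0111 -0.0029] z [0.     0.0057 0.0129]
pin y-0.020 n88 x [-0.0051 -0.0024] z [0.0019 0.0052 0.0069]
pin y-0.012 n61 x [-0.0053 -0.0024] z [0.0021 0.0052 0.0068]
pin y0.004 n49 x [-0.0055 -0.0025] z [0.0022 0.0051 0.0073]
pin y0.012 n90 x [-0.0053 -0.0024] z [0.0021 0.0051 0.0067]
pin y0.020 n87 x [-0.0053 -0.0025] z [0.002  0.0052 0.0067]
pin y0.028 n201 x [-0.0116 -0.0047] z [-0.0065  0.0086  0.0133]
top x-0.16 n44 y [-0.0207  0.0214] z [0.0934 0.0977 0.0992]
top x-0.14 n138 y [-0.0208  0.0217] z [0.0912 0.0966 0.0995]
top x-0.08 n347 y [-0.0045  0.0054] z [0.0234 0.0301 0.0336]
top x-0.06 n314 y [-0.0046  0.0055] z [0.0326 0.0333 0.0341]
top x-0.04 n316 y [-0.0338  0.0057] z [0.032  0.0328 0.0336]
top x-0.02 n257 y [-0.0345  0.0051] z [0.0234 0.0325 0.0423]
scene pattern_seat 0.89 [0.6061 0.0824 0.1749]
scene pattern_seat 0.8 [ 0.753  -0.3056  0.1215]
scene pattern 0.78 [ 0.7547 -0.3069 -0.0017]
scene pattern 0.56 [0.6022 0.0819 0.0585]
scene hung_pattern 0.9 [0.5935 0.2174 0.0641]
top pattern_seat 0.76 [ 0.754  -0.3079  0.1162]
top pattern_seat 0.55 [0.6049 0.0813 0.1748]
top pattern 0.94 [ 0.7538 -0.3077 -0.002 ]
top pattern 0.9 [0.6033 0.0803 0.063 ]
top hung_pattern 0.77 [0.5937 0.2163 0.0585]
```

View pics/w6.png

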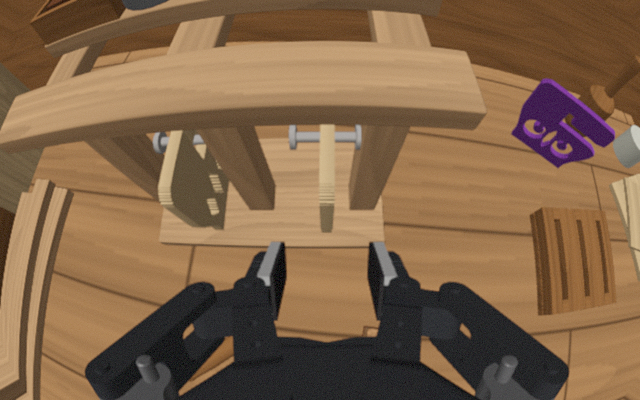

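The wrist picture shows the pattern hanging on the free pin, between head (293,137) and flange (357,137), with the gripper clear. The plate top gives the seat height equal to the pin axis, and the neighbouring pattern hasn't moved.

```bash
python3 -c "
from h import *
print(job_done())"
```

```text
the job is handed in; nothing more can be done
None
```

The pattern now hangs at rest on the free pin, with the gripper clear and the hung pattern not measurably moved; I handed the job in with the robot's clock at about 24 s of the 48 s limit. No verdict came back, and I did not re-measure the bench tools at the end.

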